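Pin the polished hanger bar into its bracket yoke

TASK

Refit the polished brass hanger bar: slide it forward along its rest until its slotted eye is fully home between the two ears of the yoke, then take the long round-knobbed pin from the wooden rack and pass it down through upper ear, eye and lower ear until its collar sits flush on the upper ear, and let go. Feel your way and never force the brass (keep every push well under 25 N), and leave the two other studs in the rack and everything else on the table alone.

Things in the scene. Friction and masses are not known exactly. Their poses are not given: they have to be found in the camera images.
- board: Fixed dark wooden board, 270 x 110 x 6 mm, on the table; origin at table height. Reaches x = -155 to +115, y = +-55 mm. Its x points away from the robot, within 20 degrees. On it: a wooden rest block (x = -145 to +20, y = +-28 mm, top 33 mm above the table) and, beyond it, a brass yoke, clamped tight at a place that is not measured (see yoke_mid).
- yoke_mid (a point): Point fixed to the board (x = 50, y = 0 mm, 53 mm high: level with the upper ear's top) where the ear holes' common axis would be if the yoke sat mid-way. The real axis is off by an unknown -10 to +10 mm in the board's x and -8 to +8 mm in its y. A bar pushed home on the yoke's back wall has its slot in line with the holes to 1 mm in x; it tells nothing of their y.
- yoke_base (a point): Point below yoke_mid, 6 mm high. The yoke: two level ears, 36 mm wide in y, one over the other, lower ear 24-32 mm, upper ear 45-53 mm above the table, each with a vertical hole 13.5 mm across. Ears begin 18 mm before the hole centre (-x side, open, sides open too); a back wall's flat face stands 15.5 mm behind it (+x). It never moves.
- bar: Loose flat brass bar, 145 x 30 x 9 mm with a head 50 mm wide, 0.22-0.45 kg, lying on the rest block, drawn back 40 to 71 mm from home. Origin on its underside below an upright grip fin (set crosswise: 12 mm thick in x, 30 mm wide in y, top 43 mm above the bar's underside, 34 mm above the bar). x points to the head; bar reaches x = -40 to +105 mm. Stays where left.
- bar_eye (a point): Centre of the bar's eye: a vertical through-slot in its head, 13.5 mm along x and 34 mm crosswise along y, so that the pin can pass it up to 10 mm off-centre in y. 90 mm ahead of the bar's origin along its x, halfway through its 9 mm thickness; the head (30 mm along x, 50 mm in y) ends flat 15 mm beyond it.
- rack: Fixed wooden block, 55 (x) x 170 (y) x 52 mm high, with three holes along its y at -55, 0, +55 mm, in which the pin and two other studs hang upright by their heads, in any order, heads resting on its top. Origin at the centre of its underside on the table.
- pin: Loose brass pin, 0.1 kg, hanging upright in the rack. Origin on its axis at its collar's underside, z up. Collar 24 mm across, z = 0-4 mm; above it a plain round knob 18 mm across, z = 4-32 mm. Shaft 12 mm across, 42 mm long, the last 8 mm tapering to 9 mm at the nose. Grip the knob above the collar, so that the fingers clear the ear when the collar is down.
- pin_nose (a point): Lower end of the pin on its axis, 42 mm below its origin.
- stud_wide: Another stud in the rack, not to be used: wide squat head 34 mm in diameter and 14 mm high, shaft 30 mm long. Origin on its axis at the head's underside.
- stud_square: Another stud in the rack, not to be used: small square head 12 x 12 mm, 19 mm high over all with its 22 mm flange, shaft 30 mm long. Origin on its axis at the flange's underside.
- cup: Bystander: small brass cup, 54 mm wide, 50 mm high. Origin at the centre of its underside.
- bowl: Bystander: brass bowl, 110 mm wide, 55 mm high. Origin at the centre of its underside.
- candlestick: Bystander: brass candlestick, 68 mm wide at the foot, 102 mm high. Origin at the centre of its underside.
- polish: Bystander: plain white polish can, 64 mm wide, 75 mm high. Origin at the centre of its underside.
- collar: Bystander: brass ring lying flat, 64 mm outer and 44 mm inner diameter, 12 mm high. Origin at the centre of its underside.
- burner: Bystander: copper incense burner with lid knob, 96 mm wide, 100 mm high. Origin at the centre of its underside.
Things that resemble listed ones, but are neither listed nor needed, are in the scene too. Leave any green look-alike of the bar alone. Leave any red look-alike of the pin alone.

How it is judged (in metres and radians):
On the way, in this order (a step that is already met when the one before it is completed fails the run):
1. the bar's eye lies between the ears of the yoke, on the rest (x of bar_eye in the frame of board between 0.0375 and 0.063 m and y of bar_eye in the frame of board between -0.019 and 0.019 m and z of bar_eye in the frame of board between 0.033 and 0.042 m), for 0.2 s.
2. the pin's nose has passed through the upper ear and into the eye (z of pin_nose in the frame of board between 0 and 0.041 m and x of pin_nose in the frame of bar between 0.086 and 0.094 m and y of pin_nose in the frame of bar between -0.014 and 0.014 m), for 0.1 s.
At the end, for the whole second after the job is handed in: Eye between the ears (37.5 to 63 mm along the board's x, within 19 mm of its middle line); pin upright (0.08 rad) through ears and eye (within 4 mm of the slot's line), collar at most 2 mm above the upper ear (53 mm over the table); pin and bar at rest (x of bar_eye in the frame of board between 0.0375 and 0.063 m and y of bar_eye in the frame of board between -0.019 and 0.019 m and z of pin in the frame of board between 0.05 and 0.055 m and x of pin in the frame of bar between 0.086 and 0.094 m and y of pin in the frame of bar between -0.014 and 0.014 m and x of pin_nose in the frame of bar between 0.086 and 0.094 m and y of pin_nose in the frame of bar between -0.014 and 0.014 m and angle between pin's own z axis and vertical below 0.08 rad and linear speed of each of pin, bar below 0.01 m/s); the robot touches nothing.
It fails at once if the bar presses on the board or yoke with more than 25 N (contact force between bar and board above 25 N).
It fails at once if the pin presses on the yoke with more than 25 N (contact force between pin and board above 25 N).
It fails at once if the pin presses on the bar with more than 25 N (contact force between pin and bar above 25 N).
It fails at once if another stud is shifted by more than 12 mm (distance of any of stud_wide, stud_square from where it was at the start of the episode above 0.012 m).
It fails at once if a bystander is shifted by more than 20 mm or tipped (distance of any of cup, bowl, candlestick, polish, collar, burner from where it was at the start of the episode above 0.02 m or angle between any of cup, bowl, candlestick, polish, collar, burner's own z axis and vertical above 0.5 rad).
It also fails if it takes over 72 s, if anything falls off the work surface, if the arm or the gripper's body presses on something with over 40 N, if the wrist force passes 120 N, or if a joint passes its speed limit or range.

ROBOT

A 7-joint arm with a two-finger parallel gripper is mounted at the origin on the work surface. World frame = base frame: x ahead of the robot, y to its left, z up, the work surface at z = 0. Lengths are in m, angles in degrees, forces in N, time in s.
With the tool pointing down it reaches from about 0.4 to 0.925 m from the base axis. Payload 4.1 kg.
Tool frame: the origin (TCP) lies at the very end of the fingers, on their centre line; the grasp point (between the pads) lies 19 mm behind it; y points along the fingers, x is the direction in which the jaws open and shut, and the axes are right-handed (so a half turn about y gives the same grasp; the last joint's range is limited). The gripper opens to 85 mm and grips with 20 to 120 N. Pads are 22 mm wide; open, the fingers measure 114 mm over their backs; the gripper's body (76 mm by 85 mm) begins 54 mm behind the grasp point. The pads swing forward as they close: fully open they stand 13 mm farther back than shut.
Start: joints at [68.87, 22.827, 2.584, 88.041, -1.071, 69.15, -2.905], TCP at [0.173, -0.627, 0.231] pointing down, gripper open.
Joint ranges: [-161.44, 161.44], [-28.35, 127.94], [-78.24, 83.42], [0, 140.83], [-78.03, 258.03], [13.02, 114.36], [-168.23, 168.23]. Speed limits (degrees/s): [147.25, 147.25, 180, 180, 180, 180, 180].

INTERFACE

Orientations are given as a 3x3 rotation matrix whose columns are the frame's x, y, z axes.
In Python, from station import get_state, read_camera, camera_info, close_job gives the robot as it stands. The module is installed in compiled form; this text tells all that it offers.
- The arm moves only by the tool arm_command, never from a script. Its argument "moves" is a list of rows, each an object with "slide": the shift along the world's x, y, z normalised to -1 to 1, where 1 is 0.5 m, a list of three; "rot": the turn, a rotation vector about the world's x, y, z normalised to -1 to 1, where 1 is 90 degrees, a list of three; "grip": the opening, from 0 (shut) to 1 (fully open). A call has 1 to 10 rows; each row is the pose to reach, as a shift and turn from the pose measured when the call began; what a row does not reach only later rows make up. A row lasts 1/8 s, in which the tool goes at most 62.5 mm and 10.7 degrees, less where a joint would pass 70% of its speed; a pose out of reach is approached as far as the arm can. A call with a number of a shift or a turn outside -1 to 1 is refused whole. A call with a gripper value outside its range is refused whole. The fingers move at their own pace and stop on an object; the grip force is fixed at half the most. Time passes only in rows, so rows that repeat a pose let the fingers close. It gives the time, the measured TCP pose, the force and the opening at its end, in the units of the state.
- get_state(): the state, without advancing time (a new reading comes with each control period).
- read_camera(name): name is "scene" or "top" or "wrist"; returns the picture (420x560x3 uint8, blue, green, red); there is no depth.
- camera_info(name): a dict with "fx", "fy", "cx", "cy" (pixels), "pose" (4x4, takes a point from camera to world coordinates); the wrist camera has in their place "mount" (4x4, takes a point from camera to tool coordinates, whose origin is the TCP and whose axes are the tool frame's). Camera axes: x right, y down, z forward; pixel columns grow to the right and rows downward; lengths in m; the calibration is good to about 2 mm. A picture is of the moment at which its call begins: read the wrist's pose just before it. camera_info takes no time and is no camera call.
- close_job(): hands the job in, once; it reports no verdict.
The state is a dict: "t": time; "joint_positions": joint angles; "joint_velocities": joint speeds; "joint_efforts": joint torques, N m; "tcp_pos": TCP position; "ee_rot": TCP orientation; "contact_force": force on the tool from outside, world axes, zero at the start; "wrist_torque": the same for the moment, N m; "finger_gap": opening from 0.0 (shut) to 1.0 (fully open).
Only numpy, scipy, OpenCV 4.12 (cv2) and the standard library are available. Lean on these libraries where they do the work, as an engineer would, in place of code of your own. Each camera call takes 0.05 s, during which the arm holds its last target.

## Working session

There is one attempt and no reset: what is moved stays moved. The work goes in short steps, Python scripts to look and compute and a tool call to move; the robot and the scene stay as the last step left them, time stands still between calls to the robot, and variables do not carry over. Pictures are saved under pics/ and viewed, and the job is handed in when it is done.

Besides the shell and the picture viewer there is one more tool, called after ">>>" as a command line: name --argument value ..., lists and objects as JSON in quotes. arm_command: Moves the arm, as the interface text tells. Scaled input: -1 to 1 covers 0.5 m each way for a shift and 90 degrees each way for a turn. Its arguments: {"type":"object","properties":{"moves":{"type":"array","items":{"type":"object","properties":{"slide":{"type":"array","items":{"type":"number","minimum":-1,"maximum":1}},"rot":{"type":"array","items":{"type":"number","minimum":-1,"maximum":1}},"grip":{"type":"number"}}}}},"required":["moves"]}

```bash
mkdir -p pics; python3 - <<'E'
from station import *
import cv2,numpy as np
np.set_printoptions(precision=4,suppress=True)
s=get_state();print(s)
for n in("scene","top","wrist"):
    im=read_camera(n);cv2.imwrite(f"pics/{n}0.png",im);print(n,camera_info(n))
E
```

```text
{'t': 0.0, 'joint_positions': array([68.8698, 22.8711,  2.5802, 88.117 , -1.071 , 69.1485, -2.9053]), 'joint_velocities': array([-0.0423, -0.1039,  0.0679,  0.0562, -0.0443, -0.0019, -0.0054]), 'joint_efforts': array([ -0.0001, -47.512 ,   1.3645, -25.422 ,   0.0114,   0.0094,
        -0.    ]), 'tcp_pos': array([ 0.1731, -0.6259,  0.2303]), 'ee_rot': array([[ 0.2666, -0.0007,  0.9638],
       [-0.9638,  0.0018,  0.2666],
       [-0.002 , -1.    , -0.0001]]), 'contact_force': array([ 0.158 ,  0.2835, -0.6389]), 'wrist_torque': array([ 0.016 , -0.0186,  0.0357]), 'finger_gap': 0.9953981207590192}
scene {'fx': 434.2382759191977, 'fy': 434.2382759191977, 'cx': 278.53420526619675, 'cy': 200.96443759176728, 'pose': array([[ 0.123 ,  0.7189, -0.6841,  1.2032],
       [ 0.9924, -0.0866,  0.0874, -0.0649],
       [ 0.0035, -0.6897, -0.7241,  0.7678],
       [ 0.    ,  0.    ,  0.    ,  1.    ]])}
top {'fx': 385.7431236816711, 'fy': 385.7431236816711, 'cx': 281.6242578903827, 'cy': 209.46811834874936, 'pose': array([[ 0.022 , -0.9985,  0.0511,  0.459 ],
       [-0.9994, -0.0233, -0.0253,  0.0422],
       [ 0.0265, -0.0505, -0.9984,  1.1443],
       [ 0.    ,  0.    ,  0.    ,  1.    ]])}
wrist {'fx': 304.3378793305874, 'fy': 304.3378793305874, 'cx': 273.4357776172745, 'cy': 208.23780383723982, 'mount': array([[ 1.    ,  0.0001,  0.001 ,  0.0003],
       [-0.0009, -0.2802,  0.9599, -0.1425],
       [ 0.0004, -0.9599, -0.2802,  0.0718],
       [ 0.    ,  0.    ,  0.    ,  1.    ]])}
```

View pics/top0.png

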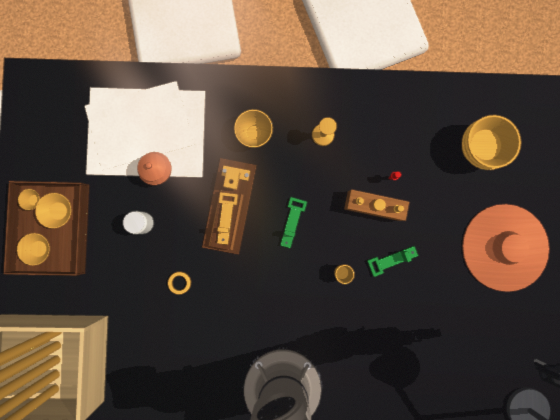

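View pics/scene0.png

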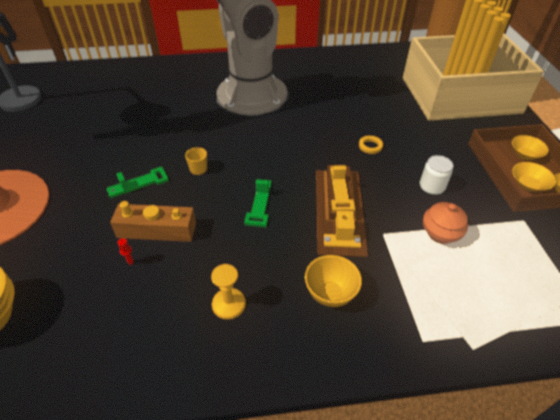

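The top view shows the board around (230,206), with the yoke at about (238,177) and the bar around (228,215). The rack is at (377,205), with heads at (360,201), (380,205) and (400,209). I'll enlarge these areas.

```bash
cat > h.py <<'E'
from station import *
import cv2,numpy as np
np.set_printoptions(precision=4,suppress=True)
def ray(n,px,st=None):
    c=camera_info(n)
    if n=="wrist":
        T=np.eye(4);T[:3,:3]=st["ee_rot"];T[:3,3]=st["tcp_pos"];P=T@c["mount"]
    else:P=c["pose"]
    d=P[:3,:3]@np.array([(px[0]-c["cx"])/c["fx"],(px[1]-c["cy"])/c["fy"],1])
    return P[:3,3],d
def onz(n,px,z,st=None):
    o,d=ray(n,px,st);return o+d*(z-o[2])/d[2]
def proj(n,X,st=None):
    c=camera_info(n)
    if n=="wrist":
        T=np.eye(4);T[:3,:3]=st["ee_rot"];T[:3,3]=st["tcp_pos"];P=T@c["mount"]
    else:P=c["pose"]
    p=P[:3,:3].T@(np.array(X)-P[:3,3]);return np.array([c["fx"]*p[0]/p[2]+c["cx"],c["fy"]*p[1]/p[2]+c["cy"]])
E
python3 - <<'E'
from h import *
t=cv2.imread("pics/top0.png");s=cv2.imread("pics/scene0.png")
a=cv2.resize(t[150:260,195:265],None,fx=5,fy=5,interpolation=2);b=cv2.resize(t[165:235,335:420],None,fx=5,fy=5,interpolation=2)
b=cv2.copyMakeBorder(b,0,550-b.shape[0],0,0,0);cv2.imwrite("pics/topz.png",np.hstack([a,b]))
a=cv2.resize(s[155:260,305:375],None,fx=5,fy=5,interpolation=2);b=cv2.resize(s[190:250,105:200],None,fx=4,fy=4,interpolation=2)
b=cv2.copyMakeBorder(b,0,525-b.shape[0],0,0,0);cv2.imwrite("pics/scz.png",np.hstack([a,b]))
E
```

```text
(no output)
```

View pics/topz.png

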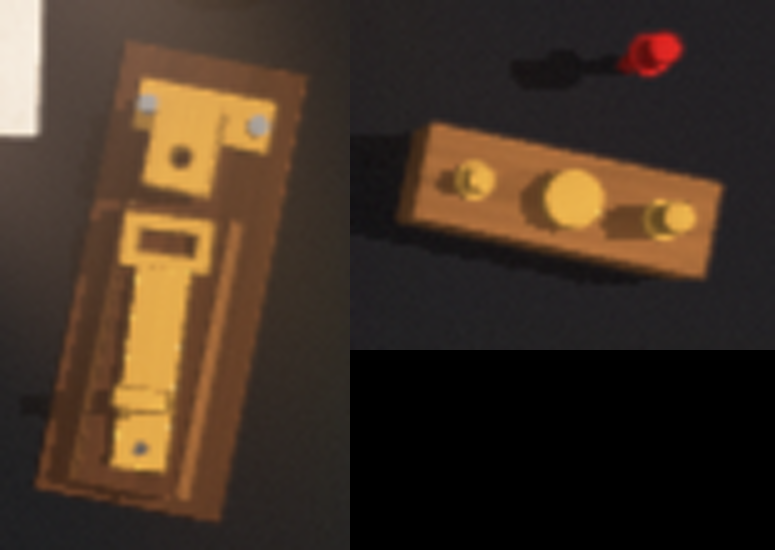

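View pics/scz.png

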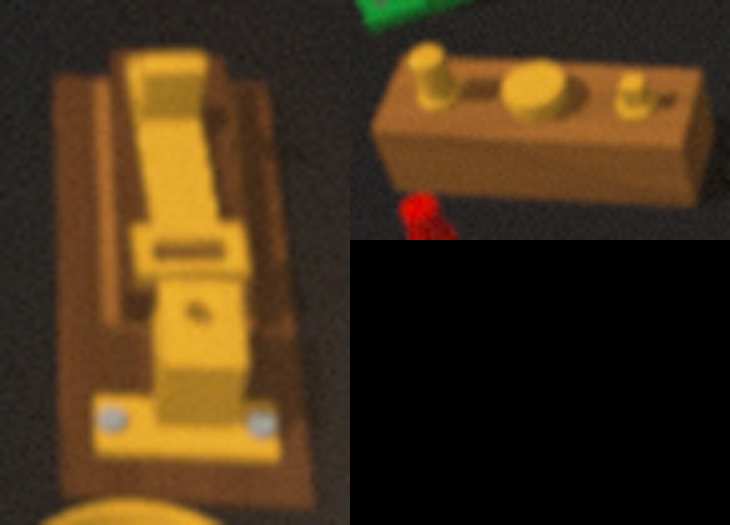

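```bash
python3 - <<'E'
from h import *
f=lambda x,y:(195+x/5-.4,150+y/5-.4)
g=lambda x,y:(335+(x-350)/5-.4,165+y/5-.4)
for n,p,z in[("hole",f(181,156),.053),("slot",f(167,242),.042),("tail",f(140,470),.042),("fin",f(140,393),.076),("bTL",f(125,42),.006),("bTR",f(308,75),.006),("bBL",f(38,487),.006),("bBR",f(220,521),.006),("pinTop",g(680,217),.084),("wide",g(574,198),.066),("sq",g(478,178),.071),("rTL",g(432,123),.052),("rTR",g(723,184),.052),("rBR",g(705,279),.052),("rBL",g(412,222),.052)]:
    print(n,np.round(p,1),onz("top",p,z))
s=lambda x,y:(305+x/5-.4,155+y/5-.4)
print(onz("scene",s(200,313),.053),onz("scene",s(190,250),.042))
print(onz("scene",(105+(428-350)/4-.4,190+52/4-.4),.084))
E
```

```text
hole [230.8 180.8] [0.5928 0.1604 0.053 ]
slot [228. 198.] [0.5446 0.1682 0.042 ]
tail [222.6 243.6] [0.4145 0.1797 0.042 ]
fin [222.6 228.2] [0.4581 0.1767 0.076 ]
bTL [219.6 158. ] [0.6656 0.2005 0.006 ]
bTR [256.2 164.6] [0.6487 0.0918 0.006 ]
bBL [202.2 247. ] [0.4018 0.2433 0.006 ]
bBR [238.6 253.8] [0.3842 0.1366 0.006 ]
pinTop [400.6 208. ] [ 0.525  -0.3149  0.084 ]
wide [379.4 204.2] [ 0.5354 -0.2606  0.066 ]
sq [360.2 200.2] [ 0.545  -0.2049  0.071 ]
rTL [351.  189.2] [ 0.5774 -0.1825  0.052 ]
rTR [409.2 201.4] [ 0.5465 -0.3504  0.052 ]
rBR [405.6 220.4] [ 0.4918 -0.3403  0.052 ]
rBL [347. 209.] [ 0.5205 -0.1717  0.052 ]
[0.5941 0.1594 0.053 ] [0.5464 0.1671 0.042 ]
[ 0.522  -0.3146  0.084 ]
```

>>> arm_command --moves '[{"slide": [0.3, 0.25, 0], "rot": [0, 0, 0.3], "grip": 1}, {"slide": [0.55, 0.85, 0], "rot": [0, 0, 0.77], "grip": 1}, {"slide": [0.55, 0.85, 0], "rot": [0, 0, 0.77], "grip": 1}, {"slide": [0.55, 0.85, 0], "rot": [0, 0, 0.77], "grip": 1}, {"slide": [0.55, 0.85, 0], "rot": [0, 0, 0.77], "grip": 1}, {"slide": [0.55, 0.85, 0], "rot": [0, 0, 0.77], "grip": 1}, {"slide": [0.55, 0.85, 0], "rot": [0, 0, 0.77], "grip": 1}, {"slide": [0.55, 0.85, 0], "rot": [0, 0, 0.77], "grip": 1}, {"slide": [0.55, 0.85, 0], "rot": [0, 0, 0.77], "grip": 1}]'

```text
t: 1.27
tcp_pos: [0.4503, -0.196, 0.2307]
ee_rot: [[0.997, -0.0, 0.082], [-0.082, 0.001, 0.997], [-0.0, -1.0, 0.001]]
contact_force: [-0.5, -0.4, -0.3]
finger_gap: 1.004
```

>>> arm_command --moves '[{"slide": [0.16, 0.69, -0.08], "rot": [0, 0, 0], "grip": 1}, {"slide": [0.16, 0.69, -0.08], "rot": [0, 0, 0], "grip": 1}, {"slide": [0.16, 0.69, -0.08], "rot": [0, 0, 0], "grip": 1}, {"slide": [0.16, 0.69, -0.08], "rot": [0, 0, 0], "grip": 1}, {"slide": [0.16, 0.69, -0.08], "rot": [0, 0, 0], "grip": 1}, {"slide": [0.16, 0.69, -0.08], "rot": [0, 0, 0], "grip": 1}, {"slide": [0.16, 0.69, -0.08], "rot": [0, 0, 0], "grip": 1}, {"slide": [0.16, 0.69, -0.08], "rot": [0, 0, 0], "grip": 1}]'

```text
t: 2.28
tcp_pos: [0.5304, 0.1472, 0.1902]
ee_rot: [[0.996, -0.001, 0.084], [-0.084, -0.0, 0.996], [-0.001, -1.0, -0.0]]
contact_force: [0.0, -1.7, 0.6]
finger_gap: 0.998
```

```bash
python3 - <<'E'
from h import *
import pickle
s=get_state();im=read_camera("wrist");cv2.imwrite("pics/w1.png",im);pickle.dump(s,open("w1.pkl","wb"));print(s["tcp_pos"],s["ee_rot"])
E
```

```text
[0.5304 0.1472 0.1902] [[ 0.9965 -0.0013  0.0839]
 [-0.0839 -0.0001  0.9965]
 [-0.0013 -1.     -0.0002]]
```

View pics/w1.png

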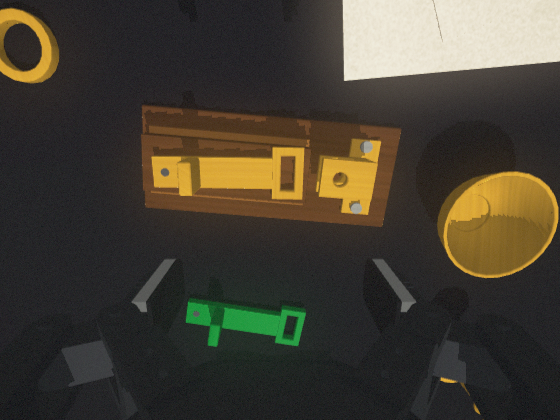

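The wrist view shows the ear hole at about (341,180), the slot at (288,173), the fin at (188,176), and the board spanning (145,105) to (400,225). I'll measure these more finely.

```bash
python3 - <<'E'
from h import *
im=cv2.imread("pics/w1.png")
cv2.imwrite("pics/w1z.png",cv2.resize(im[98:232,138:406],None,fx=2.98,fy=2.98,interpolation=2))
E
```

```text
(no output)
```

View pics/w1z.png

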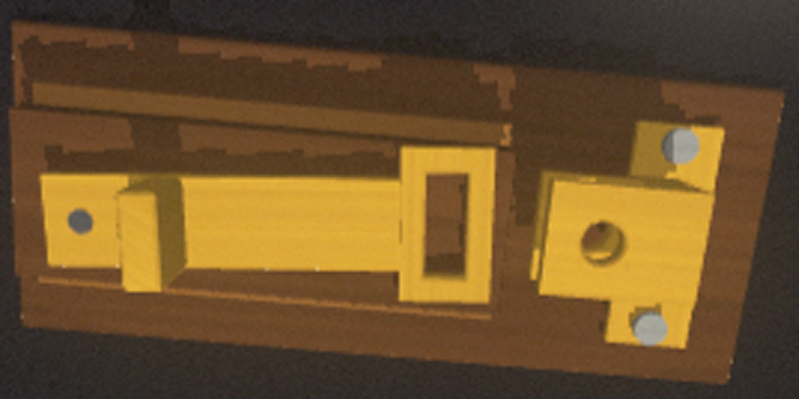

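```bash
python3 - <<'E'
from h import *
import pickle
s=pickle.load(open("w1.pkl","rb"))
P={"hole":(603,242,.053),"earNL":(553,179,.053),"earNR":(541,293,.053),"earFR":(694,302,.053),"earFL":(712,192,.053),
"slot":(445,225.5,.042),"slTL":(425,173,.042),"slTR":(466,173,.042),"slBR":(465,276,.042),"slBL":(425,276,.042),
"hTL":(401,148,.042),"hTR":(495,148,.042),"hBR":(490,303,.042),"hBL":(400,300,.042),"tailT":(40,174,.042),"tailB":(50,265,.042),
"finTL":(119,195,.076),"finTR":(159,190,.076),"finBL":(124,290,.076),"finBR":(161,291,.076),
"bTL":(12,22,.006),"bTR":(784,90,.006),"bBL":(23,326,.006),"bBR":(729,382,.006)}
R={}
for n,(x,y,z) in P.items():
    R[n]=onz("wrist",(138+(x-1)/2.98,98+(y-1)/2.98),z,s);print(n,R[n])
yaw=lambda a,b:np.degrees(np.arctan2(*(R[b]-R[a])[1::-1]))
print("board",yaw("bTL","bTR"),yaw("bBL","bBR"),yaw("bTR","bBR")+90,yaw("bTL","bBL")+90)
print("ear",yaw("earNL","earNR")+90,yaw("earNL","earFL"),yaw("earNR","earFR"))
print("bar",yaw("slTL","slBL")+90,yaw("hTR","hBR")+90,yaw("finTL","finBL")+90,yaw("tailT","hTL"), yaw("tailT","tailB")+90)
cb=sum(R[k] for k in("bTL","bTR","bBL","bBR"))/4;fc=sum(R[k] for k in("finTL","finTR","finBL","finBR"))/4
a=np.radians(-9.6);ex=np.array([np.cos(a),np.sin(a),0]);ey=np.array([-ex[1],ex[0],0])
o=cb+.02*ex;print("origin",o)
for k in("hole","slot"):print(k,ex@(R[k]-o),ey@(R[k]-o))
print("fin",fc,np.linalg.norm((R["slot"]-fc)[:2]),"bar yaw",np.degrees(np.arctan2(*(R["slot"]-fc)[1::-1])))
E
```

```text
hole [0.5943 0.1596 0.053 ]
earNL [0.5794 0.1805 0.053 ]
earNR [0.5743 0.1448 0.053 ]
earFR [0.6227 0.1378 0.053 ]
earFL [0.628  0.1724 0.053 ]
slot [0.5458 0.167  0.042 ]
slTL [0.5406 0.1843 0.042 ]
slTR [0.5536 0.1832 0.042 ]
slBR [0.5511 0.1498 0.042 ]
slBL [0.538  0.1509 0.042 ]
hTL [0.5337 0.1928 0.042 ]
hTR [0.5633 0.1903 0.042 ]
hBR [0.5588 0.1399 0.042 ]
hBL [0.5292 0.1435 0.042 ]
tailT [0.4186 0.1942 0.042 ]
tailB [0.4161 0.1648 0.042 ]
finTL [0.4536 0.1894 0.076 ]
finTR [0.465  0.1898 0.076 ]
finBL [0.4503 0.1619 0.076 ]
finBR [0.4609 0.1607 0.076 ]
bTL [0.4046 0.2429 0.006 ]
bTR [0.6679 0.1983 0.006 ]
bBL [0.3865 0.136  0.006 ]
bBR [0.6507 0.0915 0.006 ]
board -9.615348254753211 -9.56346954403366 -9.185189226593593 -9.588501264895271
ear -8.215227651918198 -9.42285897386407 -8.254304029229885
bar -4.430613188722845 -5.061281794573105 -6.860993869389375 -0.7395524999955914 -4.943296207444348
origin [0.5471 0.1638 0.006 ]
hole 0.047180997725365804 0.003743235082310367
slot -0.0018721511842689571 0.002924202329077133
fin [0.4574 0.1755 0.076 ] 0.08873819764469743 bar yaw -5.471582741376536
```

>>> arm_command --moves '[{"slide": [-0.147, 0.057, -0.1], "rot": [0, 0, 0], "grip": 1}, {"slide": [-0.147, 0.057, -0.1], "rot": [0, 0, 0], "grip": 1}, {"slide": [-0.147, 0.057, -0.16], "rot": [0, 0, 0], "grip": 1}, {"slide": [-0.147, 0.057, -0.22], "rot": [0, 0, 0], "grip": 1}, {"slide": [-0.147, 0.057, -0.28], "rot": [0, 0, 0], "grip": 1}, {"slide": [-0.147, 0.057, -0.28], "rot": [0, 0, 0], "grip": 1}, {"slide": [-0.147, 0.057, -0.28], "rot": [0, 0, 0], "grip": 0.6}, {"slide": [-0.147, 0.057, -0.28], "rot": [0, 0, 0], "grip": 0.4}]'

```text
t: 3.32
tcp_pos: [0.4582, 0.1751, 0.0517]
ee_rot: [[0.996, 0.002, 0.086], [-0.086, 0.0, 0.996], [0.002, -1.0, 0.0]]
contact_force: [0.6, -0.3, -0.1]
finger_gap: 0.603
```

```bash
python3 - <<'E'
from h import *
s=get_state();print(s["tcp_pos"],s["finger_gap"],s["contact_force"])
im=read_camera("wrist");cv2.imwrite("pics/w2.png",im)
im=read_camera("scene");cv2.imwrite("pics/s2.png",cv2.resize(im[100:270,250:430],None,fx=3,fy=3,interpolation=2))
E
```

```text
[0.4582 0.1751 0.0517] 0.6031761894606366 [ 0.6308 -0.3206 -0.1389]
```

View pics/w2.png

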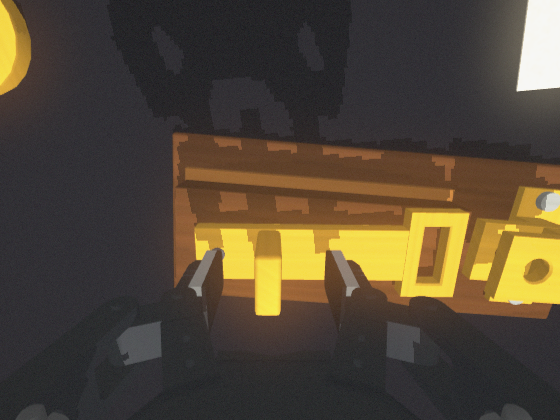

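View pics/s2.png

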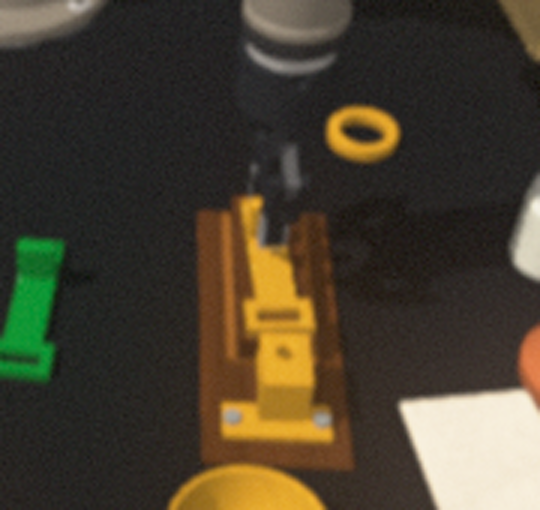

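The fin at (268,272) stands between the pads, slightly toward the rear. I'll close on it with a small correction.

>>> arm_command --moves '[{"slide": [-0.003, 0.001, -0.002], "rot": [0, 0, 0], "grip": 0.4}, {"slide": [-0.003, 0.001, -0.002], "rot": [0, 0, 0], "grip": 0.25}, {"slide": [-0.003, 0.001, -0.002], "rot": [0, 0, 0], "grip": 0.15}, {"slide": [-0.003, 0.001, -0.002], "rot": [0, 0, 0], "grip": 0}, {"slide": [-0.003, 0.001, -0.002], "rot": [0, 0, 0], "grip": 0}, {"slide": [-0.003, 0.001, -0.002], "rot": [0, 0, 0], "grip": 0}]'

```text
t: 4.18
tcp_pos: [0.456, 0.1758, 0.0505]
ee_rot: [[0.996, 0.001, 0.086], [-0.086, -0.0, 0.996], [0.001, -1.0, -0.0]]
contact_force: [-2.4, -1.3, 5.3]
finger_gap: 0.127
```

>>> arm_command --moves '[{"slide": [0.01, 0, 0], "rot": [0, 0, -0.02], "grip": 0}, {"slide": [0.02, 0, 0], "rot": [0, 0, -0.035], "grip": 0}, {"slide": [0.035, -0.001, 0], "rot": [0, 0, -0.052], "grip": 0}, {"slide": [0.05, -0.001, 0], "rot": [0, 0, -0.052], "grip": 0}, {"slide": [0.05, -0.001, 0], "rot": [0, 0, -0.052], "grip": 0}]'

```text
t: 4.8
tcp_pos: [0.4798, 0.1761, 0.0505]
ee_rot: [[0.986, -0.002, 0.166], [-0.166, 0.0, 0.986], [-0.002, -1.0, -0.0]]
contact_force: [-5.7, 0.2, 6.8]
finger_gap: 0.124
```

```bash
python3 - <<'E'
from h import *
import pickle
s=get_state();print(s["tcp_pos"],s["ee_rot"][:,0],s["finger_gap"],s["contact_force"])
im=read_camera("wrist");cv2.imwrite("pics/w3.png",im);pickle.dump(s,open("w3.pkl","wb"))
im=read_camera("scene");cv2.imwrite("pics/s3.png",cv2.resize(im[150:270,300:390],None,fx=5,fy=5,interpolation=2))
E
```

```text
[0.4798 0.1761 0.0505] [ 0.9862 -0.1658 -0.0017] 0.12408938913250399 [-5.7064  0.2277  6.7973]
```

View pics/w3.png

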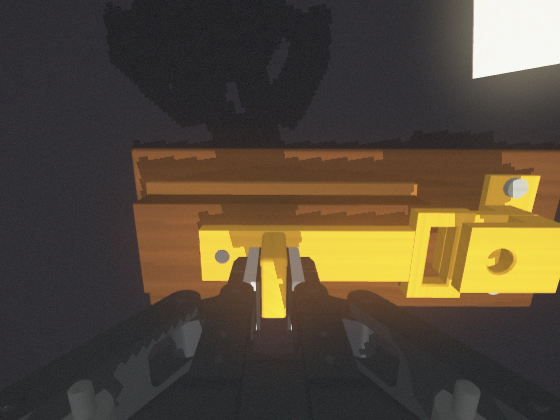

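View pics/s3.png

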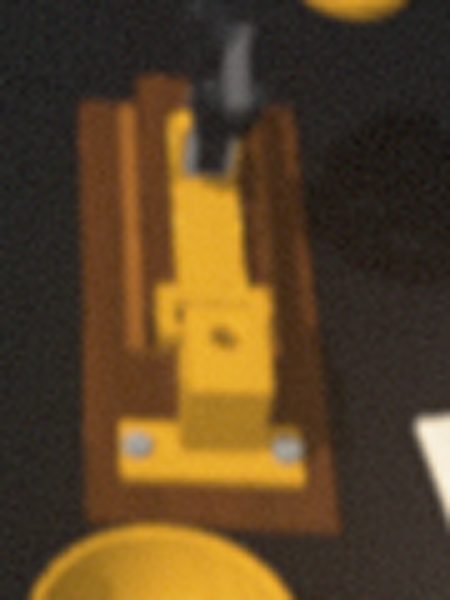

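Bar and yoke are now parallel, with the head entering under the upper ear at about (455,255). I'll advance gently.

>>> arm_command --moves '[{"slide": [0.012, -0.001, 0.001], "rot": [0, 0, 0], "grip": 0}, {"slide": [0.022, -0.001, 0.001], "rot": [0, 0, 0], "grip": 0}, {"slide": [0.032, -0.002, 0.001], "rot": [0, 0, 0], "grip": 0}, {"slide": [0.036, -0.002, 0.001], "rot": [0, 0, 0], "grip": 0}, {"slide": [0.036, -0.002, 0.001], "rot": [0, 0, 0], "grip": 0}]'

```text
t: 5.52
tcp_pos: [0.4981, 0.1748, 0.0507]
ee_rot: [[0.986, -0.001, 0.166], [-0.166, 0.0, 0.986], [-0.001, -1.0, -0.0]]
contact_force: [0.2, 0.4, -3.4]
finger_gap: 0.13
```

>>> arm_command --moves '[{"slide": [0.005, 0, -0.0003], "rot": [0, 0, 0], "grip": 0}, {"slide": [0.009, 0, -0.0003], "rot": [0, 0, 0], "grip": 0}, {"slide": [0.009, 0, -0.0003], "rot": [0, 0, 0], "grip": 0}]'

```text
t: 5.9
tcp_pos: [0.5034, 0.1748, 0.0506]
ee_rot: [[0.986, 0.0, 0.166], [-0.166, 0.001, 0.986], [-0.0, -1.0, 0.001]]
contact_force: [1.2, 0.3, -2.6]
finger_gap: 0.129
```

```bash
python3 - <<'E'
from h import *
import pickle
s=get_state();print(s["tcp_pos"],s["ee_rot"][:,0],s["finger_gap"],s["contact_force"])
im=read_camera("wrist");cv2.imwrite("pics/w4.png",cv2.resize(im[190:330,380:560],None,fx=4,fy=4,interpolation=2));pickle.dump(s,open("w4.pkl","wb"))
E
```

```text
[0.5034 0.1748 0.0506] [ 0.9861 -0.1664 -0.0001] 0.1287235462554591 [ 1.2196  0.2668 -2.5784]
```

View pics/w4.png

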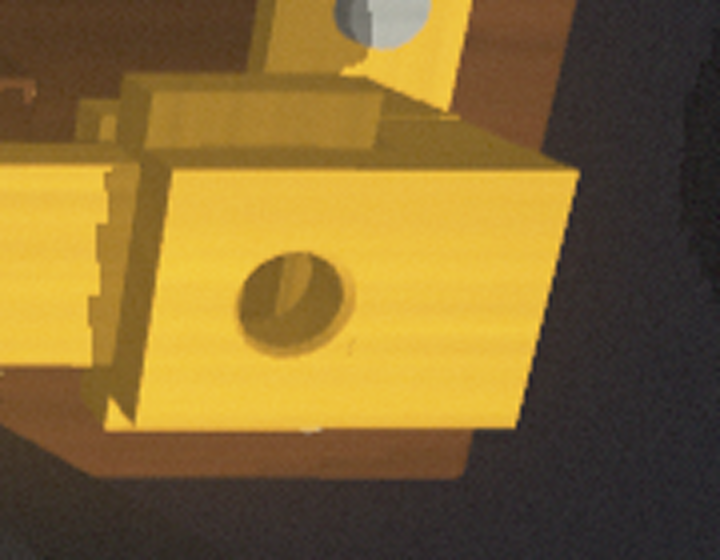

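>>> arm_command --moves '[{"slide": [0.001, -0.0002, 0], "rot": [0, 0, 0], "grip": 0}, {"slide": [0.001, -0.0002, 0], "rot": [0, 0, 0], "grip": 0}]'

```text
t: 6.2
tcp_pos: [0.504, 0.1747, 0.0506]
ee_rot: [[0.986, 0.0, 0.166], [-0.166, 0.001, 0.986], [0.0, -1.0, 0.001]]
contact_force: [-1.1, 1.4, -2.3]
finger_gap: 0.132
```

>>> arm_command --moves '[{"slide": [0.001, -0.0002, 0], "rot": [0, 0, 0], "grip": 0}, {"slide": [0.001, -0.0002, 0], "rot": [0, 0, 0], "grip": 0}]'

```text
t: 6.45
tcp_pos: [0.5044, 0.1746, 0.0506]
ee_rot: [[0.986, 0.0, 0.166], [-0.166, 0.001, 0.986], [-0.0, -1.0, 0.001]]
contact_force: [-0.8, 0.3, -1.3]
finger_gap: 0.128
```

>>> arm_command --moves '[{"slide": [0.001, -0.0002, 0], "rot": [0, 0, 0], "grip": 0}, {"slide": [0.001, -0.0002, 0], "rot": [0, 0, 0], "grip": 0}]'

```text
t: 6.7
tcp_pos: [0.505, 0.1745, 0.0506]
ee_rot: [[0.986, 0.0, 0.166], [-0.166, 0.001, 0.986], [-0.0, -1.0, 0.001]]
contact_force: [-1.0, 0.4, -1.8]
finger_gap: 0.127
```

>>> arm_command --moves '[{"slide": [0.001, -0.0002, 0], "rot": [0, 0, 0], "grip": 0}, {"slide": [0.001, -0.0002, 0], "rot": [0, 0, 0], "grip": 0}]'

```text
t: 6.95
tcp_pos: [0.5053, 0.1744, 0.0506]
ee_rot: [[0.986, -0.0, 0.166], [-0.166, 0.001, 0.986], [-0.0, -1.0, 0.001]]
contact_force: [-1.9, 0.5, -0.1]
finger_gap: 0.128
```

>>> arm_command --moves '[{"slide": [0.001, -0.0002, 0], "rot": [0, 0, 0], "grip": 0}, {"slide": [0.001, -0.0002, 0], "rot": [0, 0, 0], "grip": 0}]'

```text
t: 7.2
tcp_pos: [0.5053, 0.1745, 0.0506]
ee_rot: [[0.986, -0.001, 0.166], [-0.166, 0.001, 0.986], [-0.001, -1.0, 0.0]]
contact_force: [-4.6, 0.4, 2.0]
finger_gap: 0.132
```

```bash
python3 - <<'E'
from h import *
s=get_state();print(s["tcp_pos"],s["contact_force"])
im=read_camera("wrist");cv2.imwrite("pics/w5.png",cv2.resize(im[190:330,380:560],None,fx=4,fy=4,interpolation=2))
E
```

```text
[0.5053 0.1745 0.0506] [-4.5522  0.4365  2.005 ]
```

View pics/w5.png

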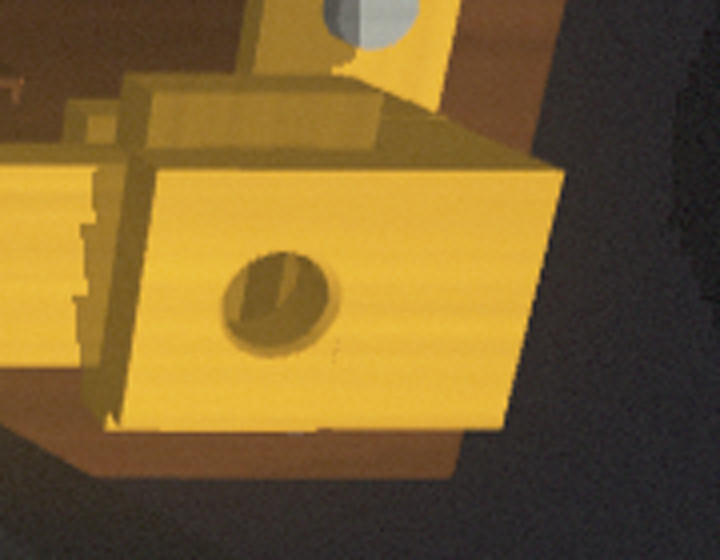

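>>> arm_command --moves '[{"slide": [0.001, -0.0002, 0], "rot": [0, 0, 0], "grip": 0}, {"slide": [0.001, -0.0002, 0], "rot": [0, 0, 0], "grip": 0}]'

```text
t: 7.5
tcp_pos: [0.5053, 0.1745, 0.0506]
ee_rot: [[0.986, -0.002, 0.166], [-0.166, 0.0, 0.986], [-0.002, -1.0, 0.0]]
contact_force: [-5.2, 0.4, 2.1]
finger_gap: 0.128
```

>>> arm_command --moves '[{"slide": [0.002, -0.0003, 0], "rot": [0, 0, 0], "grip": 0}, {"slide": [0.002, -0.0003, 0], "rot": [0, 0, 0], "grip": 0}]'

```text
t: 7.75
tcp_pos: [0.5053, 0.1745, 0.0506]
ee_rot: [[0.986, -0.004, 0.166], [-0.166, -0.0, 0.986], [-0.004, -1.0, -0.001]]
contact_force: [-7.0, 0.7, 3.6]
finger_gap: 0.124
```

The bar is against the wall: 7 N and no advance. I'll relax, release and rise.

>>> arm_command --moves '[{"slide": [0, 0, 0], "rot": [0, 0, 0], "grip": 0}, {"slide": [0, 0, 0], "rot": [0, 0, 0], "grip": 0.3}, {"slide": [0, 0, 0], "rot": [0, 0, 0], "grip": 0.5}, {"slide": [0, 0, 0], "rot": [0, 0, 0], "grip": 0.5}, {"slide": [0, 0, 0.1], "rot": [0, 0, 0], "grip": 0.5}, {"slide": [0.1, -0.05, 0.24], "rot": [0, 0, 0], "grip": 1}, {"slide": [0.15, -0.05, 0.24], "rot": [0, 0, 0], "grip": 1}, {"slide": [0.15, -0.05, 0.24], "rot": [0, 0, 0], "grip": 1}]'

```text
t: 8.75
tcp_pos: [0.5848, 0.1481, 0.1728]
ee_rot: [[0.985, 0.003, 0.17], [-0.17, 0.001, 0.985], [0.002, -1.0, 0.002]]
contact_force: [-0.3, -0.2, -0.3]
finger_gap: 0.996
```

```bash
python3 - <<'E'
from h import *
import pickle
s=get_state();print(s["tcp_pos"],s["ee_rot"][:,0],s["contact_force"])
im=read_camera("wrist");cv2.imwrite("pics/w6.png",im);pickle.dump(s,open("w6.pkl","wb"))
c=proj("wrist",[.55,.165,.05],s);print(c);x,y=int(c[0])-130,int(c[1])-80;x=max(x,0);y=max(y,0);print(x,y)
cv2.imwrite("pics/w6z.png",cv2.resize(im[y:y+190,x:x+260],None,fx=3,fy=3,interpolation=2))
E
```

```text
[0.5848 0.1481 0.1728] [ 0.9854 -0.1703  0.0025] [-0.2536 -0.2209 -0.3377]
[230.5031 189.9318]
100 109
```

View pics/w6z.png

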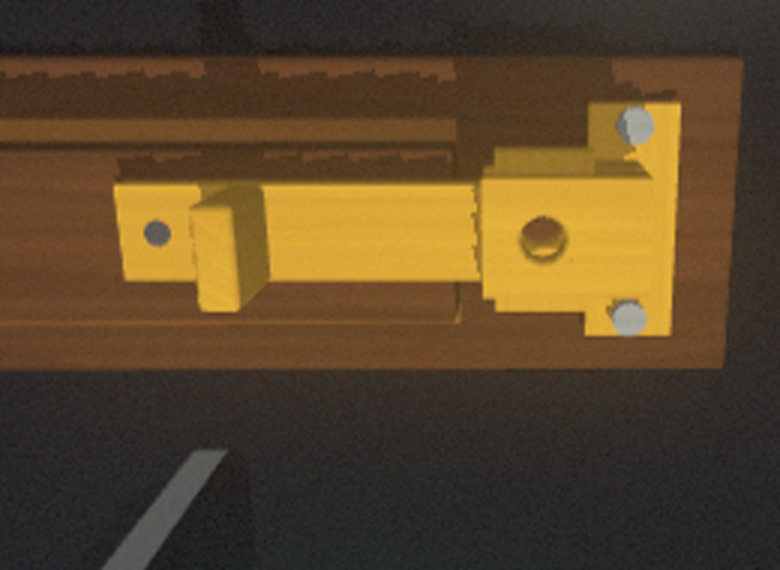

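The bar is home and the hole at zoomed (543,240) is open right through. I'll work out the hole's axis.

```bash
python3 - <<'E'
from h import *
import pickle
for f,c in(("w6",(281,188.7)),("w1",(341,180))):
    s=pickle.load(open(f+".pkl","rb"));im=cv2.imread(f"pics/{f}.png")
    x,y=int(c[0])-14,int(c[1])-14
    g=cv2.resize(im[y:y+28,x:x+28,1],None,fx=8,fy=8,interpolation=2)
    m=(g<135).astype(np.uint8)
    n,l,st,ce=cv2.connectedComponentsWithStats(m)
    for i in range(1,n):
        if l[112,112]==i or (np.linalg.norm(ce[i]-112)<25 and st[i][4]>500):
            bx=st[i];q=(x+(bx[0]+bx[2]/2)/8-.5+.06,y+(bx[1]+bx[3]/2)/8-.5+.06)
            print(f,bx/8,q,onz("wrist",q,.053,s))
    if f=="w6":
        z=lambda a,b:(100+(a-1)/3,109+(b-1)/3)
        for k,p,h in[("fTL",(190,208),.076),("fTR",(235,205),.076),("fBL",(200,310),.076),("fBR",(240,312),.076),("tl",(114,183),.042),("tr",(125,281),.042)]:print(k,onz("wrist",z(*p),h,s))
E
```

```text
w6 [   6.125    6.875   16.125   16.25  1423.375] (np.float64(280.7475), np.float64(188.56)) [0.5944 0.1592 0.053 ]
fTL [0.5038 0.1889 0.076 ]
fTR [0.5157 0.1876 0.076 ]
fBL [0.4988 0.161  0.076 ]
fBR [0.5095 0.1586 0.076 ]
tl [0.4701 0.196  0.042 ]
tr [0.4645 0.166  0.042 ]
w1 [   5.75     6.      15.25    15.5   1305.625] (np.float64(339.935), np.float64(179.31)) [0.5942 0.1593 0.053 ]
```

>>> arm_command --moves '[{"slide": [-0.124, -0.9, 0.05], "rot": [0, 0, 0], "grip": 1}, {"slide": [-0.124, -0.9, 0.05], "rot": [0, 0, 0], "grip": 1}, {"slide": [-0.124, -0.9, 0.05], "rot": [0, 0, 0], "grip": 1}, {"slide": [-0.124, -0.9, 0.05], "rot": [0, 0, 0], "grip": 1}, {"slide": [-0.124, -0.9, 0.05], "rot": [0, 0, 0], "grip": 1}, {"slide": [-0.124, -0.9, 0.05], "rot": [0, 0, 0], "grip": 1}, {"slide": [-0.124, -0.9, 0.05], "rot": [0, 0, 0], "grip": 0.6}, {"slide": [-0.124, -0.9, 0.05], "rot": [0, 0, 0], "grip": 0.6}, {"slide": [-0.124, -0.9, 0.05], "rot": [0, 0, 0], "grip": 0.6}, {"slide": [-0.124, -0.9, 0.05], "rot": [0, 0, 0], "grip": 0.6}]'

```text
t: 10.05
tcp_pos: [0.5203, -0.2977, 0.1957]
ee_rot: [[0.986, -0.002, 0.164], [-0.164, 0.003, 0.986], [-0.003, -1.0, 0.002]]
contact_force: [0.1, 0.1, 0.5]
finger_gap: 0.6
```

```bash
python3 - <<'E'
from h import *
import pickle
s=get_state();print(s["tcp_pos"],s["ee_rot"][:,0],s["contact_force"])
im=read_camera("wrist");cv2.imwrite("pics/w7.png",im);pickle.dump(s,open("w7.pkl","wb"))
E
```

```text
[ 0.5203 -0.2977  0.1957] [ 0.9865 -0.1639 -0.0029] [0.1131 0.0728 0.4582]
```

View pics/w7.png

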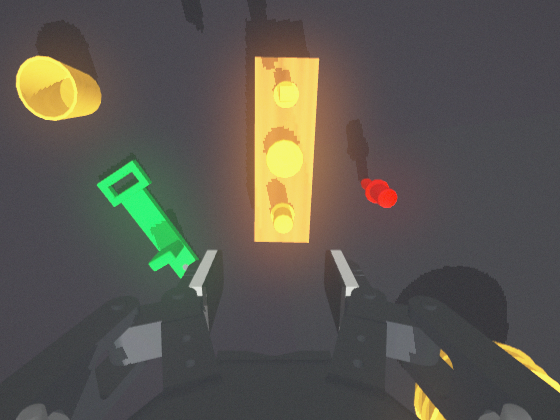

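```bash
python3 - <<'E'
from h import *
im=cv2.imread("pics/w7.png")
cv2.imwrite("pics/w7z.png",cv2.resize(im[50:250,245:330],None,fx=3,fy=3,interpolation=2))
E
```

```text
(no output)
```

View pics/w7z.png

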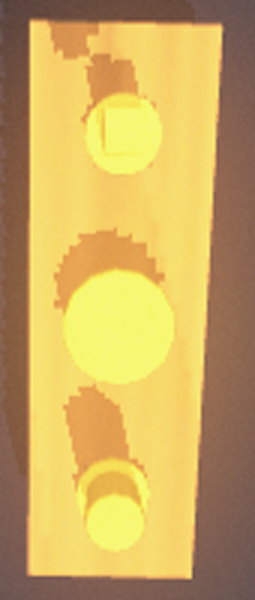

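```bash
python3 - <<'E'
from h import *
import pickle
s=pickle.load(open("w7.pkl","rb"))
z=lambda a,b:(245+(a-1)/3,50+(b-1)/3)
for k,p,h in[("knob",(115,522),.084),("kL",(86,522),.084),("kR",(144,522),.084),("collarL",(76,490),.056),("collarR",(150,490),.056),("colfar",(113,458),.056),("wide",(119,326),.066),("sq",(127,131),.071),("rBL",(28,576),.052),("rBR",(191,579),.052),("rTL",(28,22),.052),("rTR",(223,24),.052)]:print(k,onz("wrist",z(*p),h,s))
print(onz("wrist",(386,197),.08,s),onz("wrist",(375,187),.04,s))
E
```

```text
knob [ 0.5264 -0.3161  0.084 ]
kL [ 0.518  -0.3147  0.084 ]
kR [ 0.5348 -0.3175  0.084 ]
collarL [ 0.5149 -0.313   0.056 ]
collarR [ 0.5385 -0.3169  0.056 ]
colfar [ 0.5284 -0.3043  0.056 ]
wide [ 0.5366 -0.2619  0.066 ]
sq [ 0.5469 -0.209   0.071 ]
rBL [ 0.4936 -0.3415  0.052 ]
rBR [ 0.5477 -0.3515  0.052 ]
rTL [ 0.5244 -0.1741  0.052 ]
rTR [ 0.5793 -0.1838  0.052 ]
[ 0.6189 -0.3078  0.08  ] [ 0.6221 -0.3081  0.04  ]
```

>>> arm_command --moves '[{"slide": [0.0104, -0.0362, -0.08], "rot": [0, 0, 0], "grip": 0.6}, {"slide": [0.0104, -0.0362, -0.16], "rot": [0, 0, 0], "grip": 0.6}, {"slide": [0.0104, -0.0362, -0.22], "rot": [0, 0, 0], "grip": 0.6}, {"slide": [0.0104, -0.0362, -0.26], "rot": [0, 0, 0], "grip": 0.6}, {"slide": [0.0104, -0.0362, -0.27], "rot": [0, 0, 0], "grip": 0.6}, {"slide": [0.0104, -0.0362, -0.27], "rot": [0, 0, 0], "grip": 0.45}, {"slide": [0.0104, -0.0362, -0.27], "rot": [0, 0, 0], "grip": 0.45}]'

```text
t: 10.98
tcp_pos: [0.5267, -0.3162, 0.0623]
ee_rot: [[0.987, -0.0, 0.163], [-0.163, 0.001, 0.987], [-0.0, -1.0, 0.001]]
contact_force: [0.9, -0.3, -0.4]
finger_gap: 0.451
```

```bash
python3 - <<'E'
from h import *
s=get_state();print(s["tcp_pos"],s["finger_gap"],s["contact_force"])
im=read_camera("wrist");cv2.imwrite("pics/w8.png",im)
E
```

```text
[ 0.5267 -0.3162  0.0623] 0.4509732462310679 [ 0.8813 -0.3112 -0.4088]
```

View pics/w8.png

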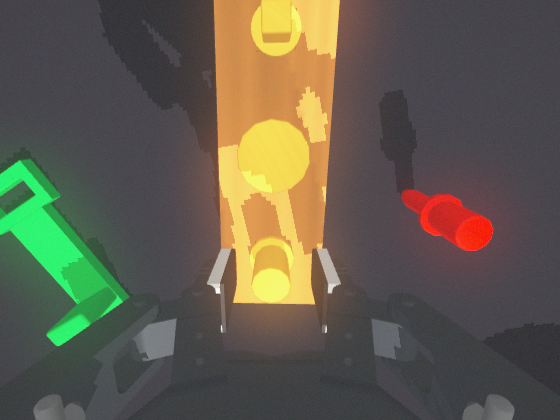

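The knob at (271,280) is centred between the pads (224 and 322). Closing.

>>> arm_command --moves '[{"slide": [-0.002, 0, -0.004], "rot": [0, 0, 0], "grip": 0.35}, {"slide": [-0.002, 0, -0.004], "rot": [0, 0, 0], "grip": 0.25}, {"slide": [-0.002, 0, -0.004], "rot": [0, 0, 0], "grip": 0.15}, {"slide": [-0.002, 0, -0.004], "rot": [0, 0, 0], "grip": 0}, {"slide": [-0.002, 0, -0.004], "rot": [0, 0, 0], "grip": 0}, {"slide": [-0.002, 0, -0.004], "rot": [0, 0, 0], "grip": 0}]'

```text
t: 11.78
tcp_pos: [0.5256, -0.3165, 0.0606]
ee_rot: [[0.987, -0.0, 0.164], [-0.164, 0.001, 0.987], [-0.0, -1.0, 0.001]]
contact_force: [-1.5, 1.5, 4.7]
finger_gap: 0.188
```

>>> arm_command --moves '[{"slide": [0, 0, 0.03], "rot": [0, 0, 0], "grip": 0}, {"slide": [0, 0, 0.08], "rot": [0, 0, 0], "grip": 0}, {"slide": [0, 0, 0.15], "rot": [0, 0, 0], "grip": 0}, {"slide": [0, 0, 0.22], "rot": [0, 0, 0], "grip": 0}, {"slide": [0, 0, 0.22], "rot": [0, 0, 0], "grip": 0}, {"slide": [0, 0, 0.22], "rot": [0, 0, 0], "grip": 0}]'

```text
t: 12.52
tcp_pos: [0.525, -0.3161, 0.17]
ee_rot: [[0.987, -0.001, 0.164], [-0.164, 0.001, 0.987], [-0.001, -1.0, 0.001]]
contact_force: [-0.5, 0.1, -0.8]
finger_gap: 0.184
```

```bash
python3 - <<'E'
from h import *
import pickle
s=get_state();print(s["tcp_pos"],s["finger_gap"],s["contact_force"])
im=read_camera("wrist");cv2.imwrite("pics/w9.png",im);pickle.dump(s,open("w9.pkl","wb"))
im=read_camera("scene");cv2.imwrite("pics/s9.png",cv2.resize(im[120:270,60:230],None,fx=4,fy=4,interpolation=2))
E
```

```text
[ 0.525  -0.3161  0.17  ] 0.18364065335731747 [-0.4703  0.1149 -0.8072]
```

View pics/w9.png

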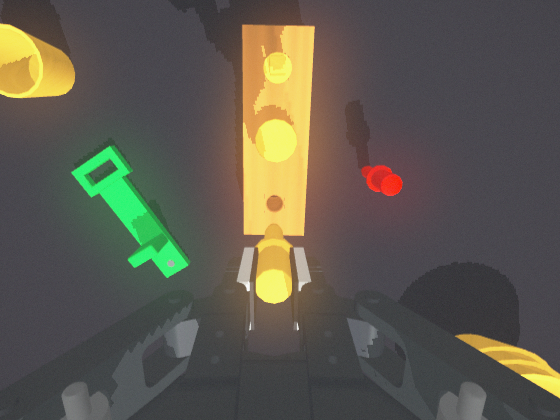

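View pics/s9.png

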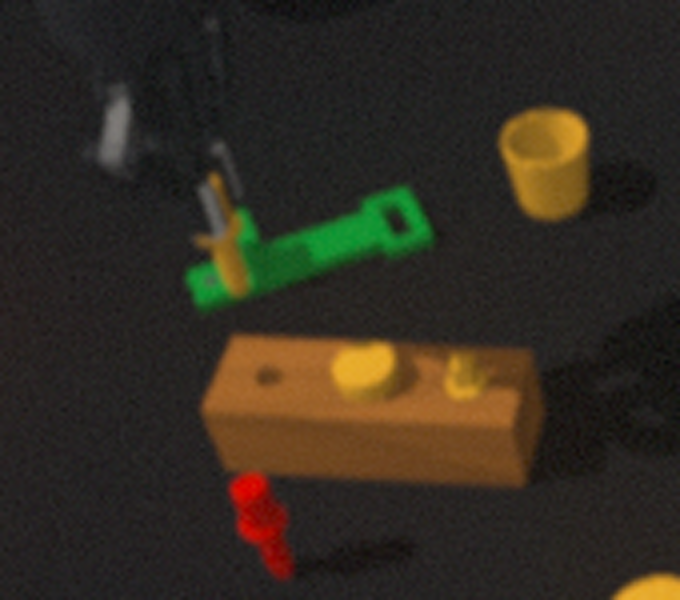

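Pin in hand and hanging straight; knob top at (273,287), nose near (274,228). The rack hole is empty and the other studs look unmoved. I'll check the pin's offset from the TCP.

```bash
python3 - <<'E'
from h import *
import pickle
im=cv2.imread("pics/w9.png");cv2.imwrite("pics/w9z.png",cv2.resize(im[190:320,215:335],None,fx=4.5,fy=4.5,interpolation=2))
s=pickle.load(open("w9.pkl","rb"))
t=s["tcp_pos"]
for dz,n in((.0234,"knob"),(-.0086,"collar"),(-.0506,"nose")):print(n,proj("wrist",t+[0,0,dz],s), np.linalg.norm(proj("wrist",t+[0.01,0,dz],s)-proj("wrist",t+[0,0,dz],s)))
E
```

```text
knob [271.9291 287.3147] 22.658256708557765
collar [272.2071 256.0381] 18.444470334093516
nose [272.4459 229.1831] 14.825958022405016
```

View pics/w9z.png

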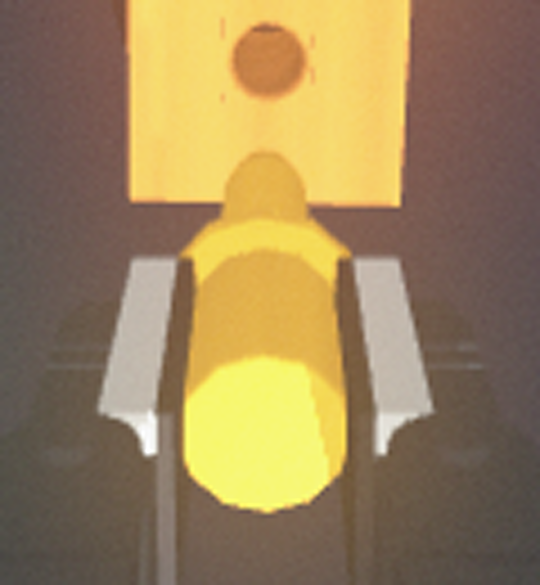

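>>> arm_command --moves '[{"slide": [0.137, 0.95, 0], "rot": [0, 0, 0], "grip": 0}, {"slide": [0.137, 0.95, 0], "rot": [0, 0, 0], "grip": 0}, {"slide": [0.137, 0.95, 0], "rot": [0, 0, 0], "grip": 0}, {"slide": [0.137, 0.95, 0], "rot": [0, 0, 0], "grip": 0}, {"slide": [0.137, 0.95, 0], "rot": [0, 0, 0], "grip": 0}, {"slide": [0.137, 0.95, 0], "rot": [0, 0, 0], "grip": 0}, {"slide": [0.137, 0.95, 0], "rot": [0, 0, 0], "grip": 0}, {"slide": [0.137, 0.95, 0], "rot": [0, 0, 0], "grip": 0}, {"slide": [0.137, 0.95, 0], "rot": [0, 0, 0], "grip": 0}, {"slide": [0.137, 0.95, -0.05], "rot": [0, 0, 0], "grip": 0}]'

```text
t: 13.88
tcp_pos: [0.594, 0.1593, 0.1443]
ee_rot: [[0.987, -0.0, 0.163], [-0.163, 0.002, 0.987], [-0.001, -1.0, 0.002]]
contact_force: [0.5, -1.3, -1.2]
finger_gap: 0.189
```

```bash
python3 - <<'E'
from h import *
s=get_state();print(s["tcp_pos"],s["ee_rot"],s["finger_gap"],s["contact_force"])
E
```

```text
[0.594  0.1593 0.1443] [[ 0.9866 -0.0004  0.163 ]
 [-0.163   0.0022  0.9866]
 [-0.0008 -1.      0.0021]] 0.18903333365136224 [ 0.5297 -1.3131 -1.1936]
```

>>> arm_command --moves '[{"slide": [-0.001, -0.0006, -0.04], "rot": [0, 0, 0], "grip": 0}, {"slide": [-0.001, -0.0006, -0.068], "rot": [0, 0, 0], "grip": 0}, {"slide": [-0.001, -0.0006, -0.068], "rot": [0, 0, 0], "grip": 0}, {"slide": [-0.001, -0.0006, -0.068], "rot": [0, 0, 0], "grip": 0}]'

```text
t: 14.38
tcp_pos: [0.5941, 0.159, 0.1109]
ee_rot: [[0.987, 0.001, 0.163], [-0.163, 0.003, 0.987], [0.0, -1.0, 0.003]]
contact_force: [0.1, -0.0, -0.5]
finger_gap: 0.187
```

```bash
python3 - <<'E'
from h import *
import pickle
s=get_state();print(s["tcp_pos"],s["finger_gap"],s["contact_force"])
im=read_camera("wrist");pickle.dump(s,open("w10.pkl","wb"))
cv2.imwrite("pics/w10.png",cv2.resize(im[150:320,180:380],None,fx=3,fy=3,interpolation=2))
im=read_camera("scene");cv2.imwrite("pics/s10.png",cv2.resize(im[150:270,300:390],None,fx=5,fy=5,interpolation=2))
E
```

```text
[0.5941 0.159  0.1109] 0.18737972719901227 [ 0.0533 -0.0405 -0.496 ]
```

View pics/w10.png

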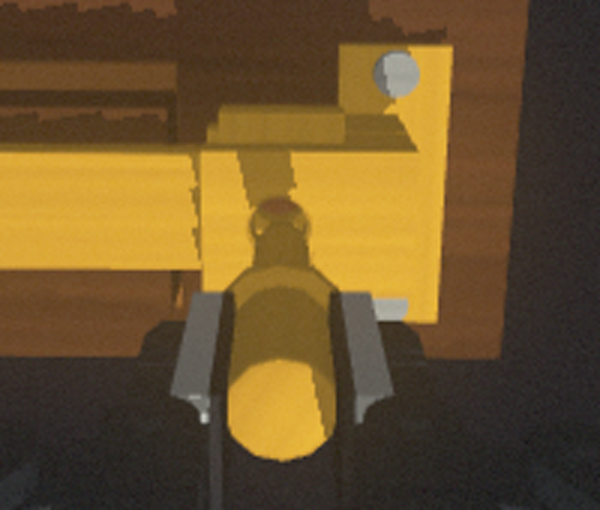

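View pics/s10.png

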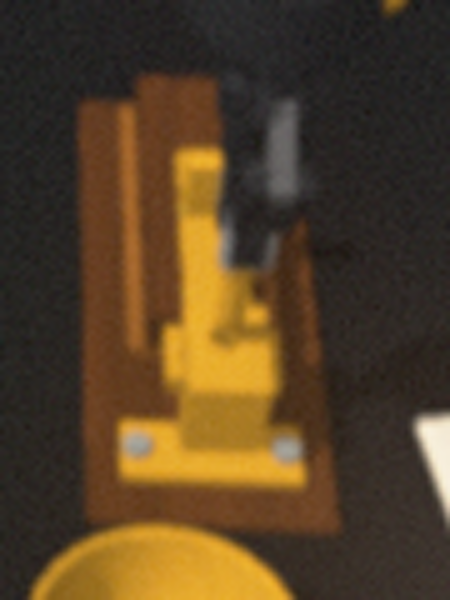

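Nose at about (281,225) is over the hole at (280,220). Descending in small feeling steps.

>>> arm_command --moves '[{"slide": [-0.0005, 0, -0.008], "rot": [0, 0, 0], "grip": 0}, {"slide": [-0.0005, 0, -0.012], "rot": [0, 0, 0], "grip": 0}, {"slide": [-0.0005, 0, -0.012], "rot": [0, 0, 0], "grip": 0}]'

```text
t: 14.85
tcp_pos: [0.5938, 0.1591, 0.1051]
ee_rot: [[0.987, 0.001, 0.163], [-0.163, 0.003, 0.987], [0.001, -1.0, 0.003]]
contact_force: [1.0, -0.1, -0.9]
finger_gap: 0.188
```

>>> arm_command --moves '[{"slide": [0, 0, -0.002], "rot": [0, 0, 0], "grip": 0}, {"slide": [0, 0, -0.002], "rot": [0, 0, 0], "grip": 0}]'

```text
t: 15.1
tcp_pos: [0.5937, 0.1591, 0.104]
ee_rot: [[0.987, 0.001, 0.163], [-0.163, 0.003, 0.987], [0.0, -1.0, 0.003]]
contact_force: [-0.1, 0.2, -1.2]
finger_gap: 0.186
```

>>> arm_command --moves '[{"slide": [0, 0, -0.002], "rot": [0, 0, 0], "grip": 0}, {"slide": [0, 0, -0.002], "rot": [0, 0, 0], "grip": 0}]'

```text
t: 15.35
tcp_pos: [0.5937, 0.1591, 0.1029]
ee_rot: [[0.987, 0.001, 0.163], [-0.163, 0.002, 0.987], [0.0, -1.0, 0.003]]
contact_force: [0.4, -0.7, -1.2]
finger_gap: 0.196
```

>>> arm_command --moves '[{"slide": [0, 0, -0.002], "rot": [0, 0, 0], "grip": 0}, {"slide": [0, 0, -0.002], "rot": [0, 0, 0], "grip": 0}]'

```text
t: 15.6
tcp_pos: [0.5936, 0.159, 0.1018]
ee_rot: [[0.987, 0.0, 0.163], [-0.163, 0.002, 0.987], [-0.0, -1.0, 0.002]]
contact_force: [0.5, -1.2, -0.9]
finger_gap: 0.188
```

>>> arm_command --moves '[{"slide": [0, 0, -0.002], "rot": [0, 0, 0], "grip": 0}, {"slide": [0, 0, -0.002], "rot": [0, 0, 0], "grip": 0}]'

```text
t: 15.85
tcp_pos: [0.5935, 0.159, 0.1007]
ee_rot: [[0.987, 0.0, 0.163], [-0.163, 0.002, 0.987], [-0.0, -1.0, 0.002]]
contact_force: [0.5, -0.2, -1.1]
finger_gap: 0.187
```

>>> arm_command --moves '[{"slide": [0, 0, -0.002], "rot": [0, 0, 0], "grip": 0}, {"slide": [0, 0, -0.002], "rot": [0, 0, 0], "grip": 0}]'

```text
t: 16.1
tcp_pos: [0.5935, 0.159, 0.0996]
ee_rot: [[0.987, 0.0, 0.163], [-0.163, 0.002, 0.987], [-0.0, -1.0, 0.002]]
contact_force: [0.3, -0.1, -0.5]
finger_gap: 0.187
```

>>> arm_command --moves '[{"slide": [0.0003, 0, -0.002], "rot": [0, 0, 0], "grip": 0}, {"slide": [0.0003, 0, -0.003], "rot": [0, 0, 0], "grip": 0}]'

```text
t: 16.35
tcp_pos: [0.5936, 0.1589, 0.098]
ee_rot: [[0.987, -0.0, 0.163], [-0.163, 0.002, 0.987], [-0.0, -1.0, 0.002]]
contact_force: [-0.4, 1.0, -1.1]
finger_gap: 0.188
```

>>> arm_command --moves '[{"slide": [0, 0, -0.002], "rot": [0, 0, 0], "grip": 0}, {"slide": [0, 0, -0.003], "rot": [0, 0, 0], "grip": 0}]'

```text
t: 16.6
tcp_pos: [0.5935, 0.1589, 0.0964]
ee_rot: [[0.987, -0.0, 0.163], [-0.163, 0.002, 0.987], [-0.001, -1.0, 0.002]]
contact_force: [-0.8, -0.1, -0.7]
finger_gap: 0.189
```

>>> arm_command --moves '[{"slide": [0, 0, -0.002], "rot": [0, 0, 0], "grip": 0}, {"slide": [0, 0, -0.003], "rot": [0, 0, 0], "grip": 0}]'

```text
t: 16.85
tcp_pos: [0.5935, 0.1589, 0.0947]
ee_rot: [[0.987, -0.0, 0.163], [-0.163, 0.002, 0.987], [-0.001, -1.0, 0.002]]
contact_force: [0.4, 0.8, -0.7]
finger_gap: 0.185
```

>>> arm_command --moves '[{"slide": [0, 0, -0.002], "rot": [0, 0, 0], "grip": 0}, {"slide": [0, 0, -0.003], "rot": [0, 0, 0], "grip": 0}]'

```text
t: 17.1
tcp_pos: [0.5934, 0.1588, 0.0932]
ee_rot: [[0.987, -0.0, 0.163], [-0.163, 0.002, 0.987], [-0.001, -1.0, 0.002]]
contact_force: [-0.5, 0.4, -0.1]
finger_gap: 0.185
```

>>> arm_command --moves '[{"slide": [0.0002, 0.0002, -0.002], "rot": [0, 0, 0], "grip": 0}, {"slide": [0.0002, 0.0002, -0.003], "rot": [0, 0, 0], "grip": 0}]'

```text
t: 17.35
tcp_pos: [0.5935, 0.159, 0.0915]
ee_rot: [[0.987, -0.001, 0.163], [-0.163, 0.002, 0.987], [-0.001, -1.0, 0.002]]
contact_force: [-0.0, 0.1, -0.3]
finger_gap: 0.185
```

>>> arm_command --moves '[{"slide": [0.0001, 0.0001, -0.002], "rot": [0, 0, 0], "grip": 0}, {"slide": [0.0001, 0.0001, -0.003], "rot": [0, 0, 0], "grip": 0}]'

```text
t: 17.6
tcp_pos: [0.5935, 0.159, 0.09]
ee_rot: [[0.987, -0.001, 0.163], [-0.163, 0.002, 0.987], [-0.001, -1.0, 0.002]]
contact_force: [-0.5, -0.6, -0.5]
finger_gap: 0.188
```

>>> arm_command --moves '[{"slide": [0.0001, 0.0001, -0.002], "rot": [0, 0, 0], "grip": 0}, {"slide": [0.0001, 0.0001, -0.003], "rot": [0, 0, 0], "grip": 0}]'

```text
t: 17.85
tcp_pos: [0.5935, 0.159, 0.0884]
ee_rot: [[0.987, -0.001, 0.163], [-0.163, 0.002, 0.987], [-0.001, -1.0, 0.002]]
contact_force: [0.3, -0.3, -1.1]
finger_gap: 0.188
```

>>> arm_command --moves '[{"slide": [0.0001, 0.0001, -0.002], "rot": [0, 0, 0], "grip": 0}, {"slide": [0.0001, 0.0001, -0.003], "rot": [0, 0, 0], "grip": 0}]'

```text
t: 18.1
tcp_pos: [0.5935, 0.1591, 0.0868]
ee_rot: [[0.987, -0.001, 0.163], [-0.163, 0.002, 0.987], [-0.001, -1.0, 0.002]]
contact_force: [-1.0, -0.7, -1.0]
finger_gap: 0.187
```

>>> arm_command --moves '[{"slide": [0.0001, 0, -0.002], "rot": [0, 0, 0], "grip": 0}, {"slide": [0.0001, 0, -0.004], "rot": [0, 0, 0], "grip": 0}]'

```text
t: 18.35
tcp_pos: [0.5936, 0.1591, 0.0847]
ee_rot: [[0.987, -0.001, 0.163], [-0.163, 0.002, 0.987], [-0.001, -1.0, 0.002]]
contact_force: [0.3, 0.7, -0.2]
finger_gap: 0.189
```

>>> arm_command --moves '[{"slide": [0.0001, 0, -0.002], "rot": [0, 0, 0], "grip": 0}, {"slide": [0.0001, 0, -0.003], "rot": [0, 0, 0], "grip": 0}]'

```text
t: 18.6
tcp_pos: [0.5936, 0.159, 0.0831]
ee_rot: [[0.987, -0.001, 0.163], [-0.163, 0.002, 0.987], [-0.001, -1.0, 0.002]]
contact_force: [-0.2, -0.1, -1.5]
finger_gap: 0.185
```

>>> arm_command --moves '[{"slide": [0.0001, 0, -0.002], "rot": [0, 0, 0], "grip": 0}, {"slide": [0.0001, 0, -0.003], "rot": [0, 0, 0], "grip": 0}]'

```text
t: 18.85
tcp_pos: [0.5936, 0.159, 0.0815]
ee_rot: [[0.987, -0.001, 0.163], [-0.163, 0.002, 0.987], [-0.001, -1.0, 0.002]]
contact_force: [-0.2, 0.3, -1.5]
finger_gap: 0.189
```

>>> arm_command --moves '[{"slide": [0.0001, 0, -0.002], "rot": [0, 0, 0], "grip": 0}, {"slide": [0.0001, 0, -0.003], "rot": [0, 0, 0], "grip": 0}]'

```text
t: 19.1
tcp_pos: [0.5936, 0.159, 0.0799]
ee_rot: [[0.987, -0.001, 0.163], [-0.163, 0.002, 0.987], [-0.002, -1.0, 0.002]]
contact_force: [0.5, 0.1, -1.4]
finger_gap: 0.185
```

>>> arm_command --moves '[{"slide": [0.0001, 0, -0.002], "rot": [0, 0, 0], "grip": 0}, {"slide": [0.0001, 0, -0.003], "rot": [0, 0, 0], "grip": 0}]'

```text
t: 19.35
tcp_pos: [0.5936, 0.159, 0.0783]
ee_rot: [[0.987, -0.001, 0.163], [-0.163, 0.002, 0.987], [-0.002, -1.0, 0.002]]
contact_force: [0.7, -0.8, -0.3]
finger_gap: 0.186
```

>>> arm_command --moves '[{"slide": [0.0001, 0, -0.003], "rot": [0, 0, 0], "grip": 0}, {"slide": [0.0001, 0, -0.006], "rot": [0, 0, 0], "grip": 0}]'

```text
t: 19.6
tcp_pos: [0.5937, 0.1589, 0.0752]
ee_rot: [[0.987, -0.001, 0.163], [-0.163, 0.002, 0.987], [-0.002, -1.0, 0.002]]
contact_force: [-0.1, 0.7, -0.8]
finger_gap: 0.188
```

>>> arm_command --moves '[{"slide": [0.0001, 0, -0.003], "rot": [0, 0, 0], "grip": 0}, {"slide": [0.0001, 0, -0.006], "rot": [0, 0, 0], "grip": 0}]'

```text
t: 19.85
tcp_pos: [0.5937, 0.1589, 0.0721]
ee_rot: [[0.987, -0.001, 0.163], [-0.163, 0.002, 0.987], [-0.002, -1.0, 0.002]]
contact_force: [-0.3, 0.2, -0.3]
finger_gap: 0.184
```

>>> arm_command --moves '[{"slide": [0.0001, 0, -0.003], "rot": [0, 0, 0], "grip": 0}, {"slide": [0.0001, 0, -0.006], "rot": [0, 0, 0], "grip": 0}]'

```text
t: 20.1
tcp_pos: [0.5937, 0.1589, 0.0689]
ee_rot: [[0.987, -0.002, 0.163], [-0.163, 0.002, 0.987], [-0.002, -1.0, 0.002]]
contact_force: [-0.1, -0.1, -0.6]
finger_gap: 0.19
```

>>> arm_command --moves '[{"slide": [0.0001, 0, -0.003], "rot": [0, 0, 0], "grip": 0}, {"slide": [0.0001, 0, -0.006], "rot": [0, 0, 0], "grip": 0}]'

```text
t: 20.35
tcp_pos: [0.5938, 0.1589, 0.0658]
ee_rot: [[0.987, -0.002, 0.163], [-0.163, 0.002, 0.987], [-0.002, -1.0, 0.002]]
contact_force: [-0.5, -0.7, -2.0]
finger_gap: 0.184
```

>>> arm_command --moves '[{"slide": [0, 0, -0.003], "rot": [0, 0, 0], "grip": 0}, {"slide": [0, 0, -0.005], "rot": [0, 0, 0], "grip": 0}]'

```text
t: 20.6
tcp_pos: [0.5938, 0.1589, 0.0632]
ee_rot: [[0.987, -0.002, 0.163], [-0.163, 0.002, 0.987], [-0.002, -1.0, 0.001]]
contact_force: [-0.8, 0.0, -0.9]
finger_gap: 0.184
```

>>> arm_command --moves '[{"slide": [0, 0, -0.001], "rot": [0, 0, 0], "grip": 0}, {"slide": [0, 0, -0.001], "rot": [0, 0, 0], "grip": 0}]'

```text
t: 20.85
tcp_pos: [0.5937, 0.1589, 0.0627]
ee_rot: [[0.987, -0.002, 0.163], [-0.163, 0.002, 0.987], [-0.002, -1.0, 0.001]]
contact_force: [0.4, -0.6, -0.3]
finger_gap: 0.185
```

>>> arm_command --moves '[{"slide": [0, 0, -0.001], "rot": [0, 0, 0], "grip": 0}, {"slide": [0, 0, -0.001], "rot": [0, 0, 0], "grip": 0}]'

```text
t: 21.1
tcp_pos: [0.5937, 0.1589, 0.0622]
ee_rot: [[0.987, -0.002, 0.163], [-0.163, 0.002, 0.987], [-0.002, -1.0, 0.001]]
contact_force: [0.4, 0.3, -2.1]
finger_gap: 0.189
```

>>> arm_command --moves '[{"slide": [0, 0, -0.001], "rot": [0, 0, 0], "grip": 0}, {"slide": [0, 0, -0.001], "rot": [0, 0, 0], "grip": 0}]'

```text
t: 21.35
tcp_pos: [0.5937, 0.1589, 0.0617]
ee_rot: [[0.987, -0.002, 0.163], [-0.163, 0.002, 0.987], [-0.002, -1.0, 0.001]]
contact_force: [-0.1, 0.3, -1.1]
finger_gap: 0.186
```

>>> arm_command --moves '[{"slide": [0, 0, -0.0006], "rot": [0, 0, 0], "grip": 0}, {"slide": [0, 0, -0.0006], "rot": [0, 0, 0], "grip": 0}]'

```text
t: 21.6
tcp_pos: [0.5938, 0.1589, 0.0617]
ee_rot: [[0.987, -0.001, 0.163], [-0.163, 0.002, 0.987], [-0.002, -1.0, 0.001]]
contact_force: [-0.9, -0.5, 1.1]
finger_gap: 0.187
```

The collar meets the ear at TCP z = 0.0617, as predicted. Releasing.

>>> arm_command --moves '[{"slide": [0, 0, 0], "rot": [0, 0, 0], "grip": 0.25}, {"slide": [0, 0, 0], "rot": [0, 0, 0], "grip": 0.4}, {"slide": [0, 0, 0], "rot": [0, 0, 0], "grip": 0.5}, {"slide": [0, 0, 0], "rot": [0, 0, 0], "grip": 0.5}, {"slide": [0, 0, 0.08], "rot": [0, 0, 0], "grip": 0.5}, {"slide": [0, 0, 0.16], "rot": [0, 0, 0], "grip": 0.5}, {"slide": [0, 0, 0.25], "rot": [0, 0, 0], "grip": 0.5}, {"slide": [0, 0, 0.25], "rot": [0, 0, 0], "grip": 0.5}]'

```text
t: 22.6
tcp_pos: [0.5963, 0.1603, 0.191]
ee_rot: [[0.987, 0.007, 0.163], [-0.163, 0.004, 0.987], [0.006, -1.0, 0.005]]
contact_force: [0.3, 0.1, -1.1]
finger_gap: 0.503
```

```bash
python3 - <<'E'
from h import *
import pickle
s=get_state();print(s["tcp_pos"],s["finger_gap"],s["contact_force"])
im=read_camera("wrist");pickle.dump(s,open("w11.pkl","wb"))
cv2.imwrite("pics/w11.png",im)
im=read_camera("scene");cv2.imwrite("pics/s11.png",cv2.resize(im[150:270,300:390],None,fx=5,fy=5,interpolation=2))
print(proj("wrist",[.5943,.1593,.085],s),proj("wrist",[.5943,.1593,.057],s))
E
```

```text
[0.5963 0.1603 0.191 ] 0.5030235762371097 [ 0.2659  0.0701 -1.0531]
[269.6157 208.5111] [269.758  200.2312]
```

View pics/w11.png

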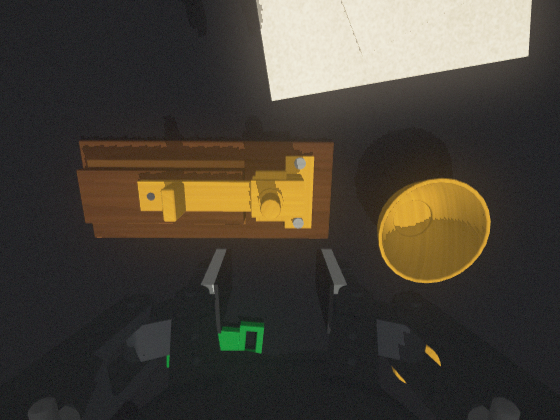

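View pics/s11.png

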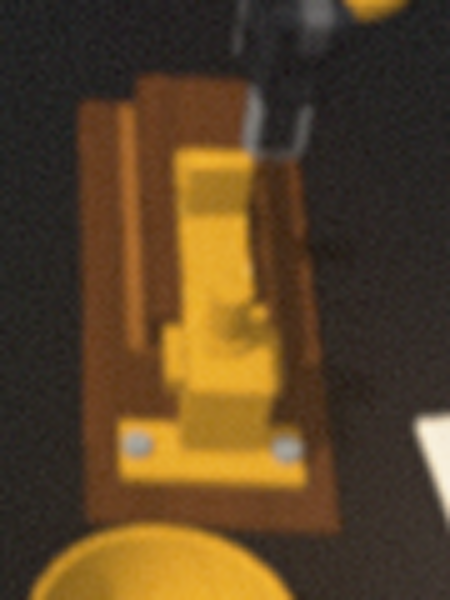

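The knob top is at (270,208), where a seated pin predicts (269.6,208.5). I'll do one zoomed check plus the top view, then hand in.

```bash
python3 - <<'E'
from h import *
im=read_camera("wrist");cv2.imwrite("pics/w12.png",cv2.resize(im[140:240,200:330],None,fx=6,fy=6,interpolation=2))
t=read_camera("top");a=cv2.imread("pics/top0.png")
d=cv2.absdiff(t,a).max(2);
for n,(x,y) in dict(cup=(344,274),bowl=(253,128),candle=(325,132),polish=(138,223),ring=(179,283),burner=(154,168),wide=(379,204),sq=(360,200)).items():print(n,d[y-15:y+15,x-15:x+15].mean() if n not in("wide","sq") else d[y-6:y+6,x-6:x+6].mean())
E
```

```text
cup 1.5844444444444445
bowl 1.1655555555555555
candle 1.241111111111111
polish 1.6155555555555556
ring 1.3766666666666667
burner 23.523333333333333
wide 0.9375
sq 1.1875
```

View pics/w12.png

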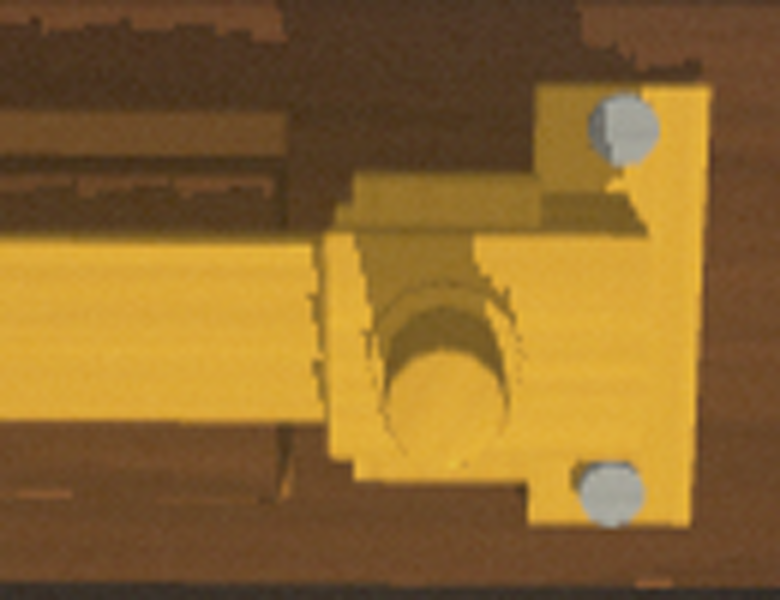

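```bash
python3 -c "
from station import *
print(get_state()['joint_velocities']);print(close_job())"
```

```text
[-0.06571064  0.53071736  0.07890733  0.22654026 -0.0931839  -0.04309689
  0.01552941]
the job is handed in; nothing more can be done
None
```

I turned the bar in line with the yoke and slid it forward until it touched the back wall, with a highest reading of about 7 N. I then took the long round-knobbed pin from the rack and lowered it through upper ear, eye and lower ear. Force readings between steps stayed within about 2 N. I let go once the collar met the upper ear, and handed the job in at about 22.7 s.

- **Pin:** in the last pictures the collar lies flat on the ear. The knob is within 1 pixel of where a seated, upright pin should appear, and the gripper stood clear.
- **Studs and bystanders:** the top view shows no change at the two other studs, the cup, bowl, candlestick, polish can or ring.
- **Disagreement:** pixels around the burner did change in the top view. I put that down to the arm's shadow, as the arm never came near it, but I did not check further.
- **Camera offset:** the wrist camera read about 1 mm further in x than the contact-based positions, so I placed the pin using both.

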